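# Pop open the photo box on the study desk and steady its lid

## Robot

A 6-joint arm with a two-finger parallel gripper is mounted at the origin on the work surface. World frame = base frame: x ahead of the robot, y to its left, z up, the work surface at z = 0. Lengths are in mm, angles in rad, forces in N, time in s.
With the tool pointing down it reaches from about 325 to 1000 mm from the base axis. Payload 5.1 kg.
Tool frame: the origin (TCP) lies on the centre line of the jaws, within the pads' length; the fingertips stand 14 mm ahead of it and the grasp point (between the pads) lies 5 mm behind it; z points along the fingers, y is the line along which they close (so a half turn about z gives the same grasp; the last joint's range is limited). The gripper opens to 85 mm and grips with 20 to 120 N. Pads are 22 mm wide; open, the fingers measure 114 mm over their backs; the gripper's body (76 mm by 85 mm) begins 54 mm behind the grasp point. The pads swing forward as they close: fully open they stand 13 mm farther back than shut.
Start: joints at [1.23, 0.124, 1.65, -0, 1.367, -0.083], TCP at [165.742, 628.502, 245.322] pointing down, gripper open.
Joint ranges: [-2.61, 2.61], [-1.02, 2.33], [0.03, 2.71], [-1.35, 4.49], [0.32, 2.68], [-2.91, 2.91]. Speed limits (rad/s): [2.57, 2.57, 3.14, 3.14, 3.14, 3.14].

## Interface

Orientations are given as a unit quaternion [x, y, z, w].
In Python, from rig import arm gives the robot as it stands. The module is installed in compiled form; this text tells all that it offers.
- The arm moves only by the tool servo_tool, never from a script. Its argument "rows" is a list of rows, each an object of numbers: "fingers": the finger opening in mm, from 0 to 85.4; "dx", "dy", "dz": the shift along the world's x, y, z in mm; "roll": the turn about the world's z in rad. In form: [{"fingers": .., "dx": .., "dy": .., "dz": .., "roll": ..}, ...]. A call has exactly 10 rows; each row is the pose to reach, as a shift and turn from the pose commanded when the call began; what a row does not reach only later rows make up. A row lasts 1/8 s, in which the tool goes at most 62.5 mm and 10.7 degrees, less where a joint would pass 70% of its speed; a pose out of reach is approached as far as the arm can. A call with a gripper value outside its range is refused whole. The fingers move at their own pace and stop on an object; "squeeze" is the grip in N (left out, the last holds). Time passes only in rows, so rows that repeat a pose let the fingers close, or fill a call up. It gives the time, the measured TCP pose, the force, the opening and the grip force at its end, in the units of the state.
- arm.state(): the state, without advancing time (a new reading comes with each control period).
- arm.camera(name): name is "scene" or "top" or "wrist"; returns (picture, depth): 384x512x3 uint8, red, green, blue; 384x512 float32, mm along the optical axis (not along the pixel's ray), 0 where there is no reading.
- arm.get_calibration(name): a dict with "fovy" (degrees; the focal length in pixels is half the picture's height over the tangent of half this angle, whatever the lens; pixels are square), "cx", "cy" (the principal point, pixels), "k1" (the pictures are not rectified: a ray, as slopes to the right and down, at radius r is drawn at 1 + k1 r^2 times it, then the intrinsics apply), "extrinsics" (4x4, takes a point from world to camera coordinates); the wrist camera has in their place "mount" (4x4, takes a point from camera to tool coordinates, whose origin is the TCP and whose axes are the flange's). Camera axes: x right, y up, looking along -z (the intrinsics and any distortion apply to the point x, -y, -z); pixel columns grow to the right and rows downward; lengths in mm; the calibration is good to about 2 mm. A picture is of the moment at which its call begins: read the wrist's pose just before it. get_calibration takes no time and is no camera call.
- arm.close_job(): hands the job in; it is judged then, once.
The state is a dict: "time": time; "joints": joint angles; "qvel": joint speeds; "joint_torque": joint torques, N m; "eef_pos": TCP position; "orientation": TCP orientation; "ft_force": force on the tool from outside, world axes, zero at the start; "ft_torque": the same for the moment, N m; "opening": finger opening in mm; "grasp_force": force on a finger pad.
Only numpy, scipy, OpenCV 4.12 (cv2) and the standard library are available. Lean on these libraries where they do the work, as an engineer would, in place of code of your own. Each camera call takes 0.05 s, during which the arm holds its last target. There are 200 camera calls.

## Task

Open the wide, low wooden box on the desk: gently press the round button on its front deck so that the catch lets go and the lid springs up most of the way. Then steady the lid with a fingertip against its inside, ease it slowly back past upright until it leans on its stop, and let go, leaving it wide open and still. The tall, narrow box beside it must stay shut.

Things in the scene. Friction and masses are not known exactly. Their poses are not given: they have to be found in the camera images.
- wide_box: The box to open: dark wood, low and wide, fixed to the desk. 152 mm front to back (x), 170 mm wide (y), top at 78 mm. Origin: centre of its underside; -x is its front, z up. The front 50 mm is a fixed deck flush with the lid; behind it the 8 mm thick lid reaches 100 mm forward from its hinge axis, which runs along y at box x 76, z 70 mm (level of the lid's underside). Photos inside, 22 mm high.
- wide_box_press (a point): Centre of the top of the wide box's release button: round, brass, 24 mm across, on the middle of the front deck (box x -54, y 0, z 88 mm), 10 mm proud of it. Axes as the box's. It goes straight down 7 mm against a spring (2 N at first, 5 N fully down), frees the lid at about 5 mm, and comes back up when let go.
- wide_box_lid (a joint): Wide box's lid angle, rad: 0 shut, growing as the free edge rises and goes back to box +x. Freed, it springs up in under 1 s and stands loose on its spring at 1.2 to 1.35 (free edge 95 mm above and 30 mm before the hinge). Under 1 N on its top 30 mm moves it back (lower down, the gripper's body may hit the edge). Past upright (1.57) it leans by its weight on a hard stop at 1.75 and stays.
- tall_box_lid (a joint): Lid angle, rad (0 shut, must stay shut), of the other box, to be left alone: same wood, same kind of button and lid, but narrow and tall: 135 mm front to back, 95 mm wide, top at 113 mm, button top at 123 mm. Fixed to the desk 0.24 to 0.51 m to the left or right of the wide box.
There are look-alikes about, which are no part of the job. Leave any green or purple look-alike of the wide_box alone. What is shaped like the part that bears tall_box_lid but purple is not meant.

How it is judged (in metres and radians):
On the way, in this order (a step that is already met when the one before it is completed fails the run):
1. the catch is released and the wide box's lid has sprung up (beyond 0.5 rad) (value of joint wide_box_lid above 0.5 rad).
2. the fingers touch the lid near or past upright (beyond 1.4 rad) while it moves slowly (under 2.5 rad/s) (value of joint wide_box_lid above 1.4 rad and velocity of joint wide_box_lid between -2.5 and 2.5 rad/s and contact force between any of the fingers, the arm and wide_box above 0.05 N), for 0.1 s.
At the end, for the whole second after the job is handed in: The wide box's lid leans open on its stop (beyond 1.62 rad) and is still (under 0.1 rad/s), and the tall box's lid is shut (under 0.15 rad) (value of joint wide_box_lid above 1.62 rad and velocity of joint wide_box_lid between -0.1 and 0.1 rad/s and value of joint tall_box_lid below 0.15 rad); the robot touches nothing.
It fails at once if the tall box's lid opens (beyond 0.15 rad) (value of joint tall_box_lid above 0.15 rad).
It fails at once if the wide box's lid slams back (past upright faster than 4 rad/s) (value of joint wide_box_lid above 1.57 rad and velocity of joint wide_box_lid above 4 rad/s).
It fails at once if the wide box is pressed or pushed with more than 40 N (contact force between any of the fingers, the arm and wide_box above 40 N).
It also fails if it takes over 35 s, if anything falls off the work surface, if the arm or the gripper's body presses on something with over 40 N, if the wrist force passes 120 N, or if a joint passes its speed limit or range.

## Working session

There is one attempt and no reset: what is moved stays moved. The work goes in short steps, Python scripts to look and compute and a tool call to move; the robot and the scene stay as the last step left them, time stands still between calls to the robot, and variables do not carry over. Pictures are saved under pics/ and viewed, at most 10 in all, crops included, and the job is handed in when it is done.

Besides the shell and the picture viewer there is one more tool, called after "Emit:" in YAML: its name, and indented under it one key for each argument. servo_tool: Moves the arm, as the interface text tells. Its arguments: {"type":"object","properties":{"rows":{"type":"array","items":{"type":"object","properties":{"fingers":{"type":"number"},"dx":{"type":"number"},"dy":{"type":"number"},"dz":{"type":"number"},"roll":{"type":"number"}}}},"squeeze":{"type":"number"}},"required":["rows"]}

```bash
mkdir -p pics; cat > h.py <<'E'
import numpy as np, cv2
from rig import arm
def world(cal,depth,u,v):
    f=192/np.tan(np.radians(cal['fovy'])/2)
    x=(u-cal['cx'])/f; y=(v-cal['cy'])/f
    a,b=x,y
    for _ in range(20):
        s=1+cal['k1']*(a*a+b*b); a,b=x/s,y/s
    p=np.stack([a*depth,-b*depth,-depth,np.ones_like(depth)],-1)
    return (p@np.linalg.inv(np.array(cal['extrinsics'])).T)[...,:3]
def cloud(n):
    im,d=arm.camera(n); c=arm.get_calibration(n)
    v,u=np.mgrid[0:384,0:512].astype(float)
    return im,d,world(c,d.astype(float),u,v)
E
python3 - <<'E'
from h import *
print(arm.state())
ims=[]
for n in("top","scene"):
    im,d,w=cloud(n); np.savez(n,im=im,d=d,w=w); ims.append(im)
    cv2.imwrite(f"pics/{n}0.png",im[...,::-1])
E
```

```text
{'time': 0.0, 'joints': array([ 1.23038078e+00,  1.24529679e-01,  1.65169420e+00,  1.84316363e-05,
        1.36750013e+00, -8.25829782e-02]), 'qvel': array([ 0.00147337, -0.0004171 , -0.00189402,  0.00053285,  0.00023001,
        0.0005276 ]), 'joint_torque': array([-1.88893391e-04, -4.23633993e+01, -3.65439999e+01, -1.97525756e-04,
        7.07935367e-03, -1.00445902e-05]), 'eef_pos': array([165.55579056, 627.95314848, 244.02514693]), 'orientation': array([ 1.28561278e-01,  9.91700994e-01, -1.04003462e-03, -2.32535873e-04]), 'ft_force': array([0.18904633, 0.01264651, 0.43263551]), 'ft_torque': array([ 0.02774694, -0.0277088 , -0.0098385 ]), 'grasp_force': 0.0, 'opening': 85.07897191748123}
```

View pics/top0.png

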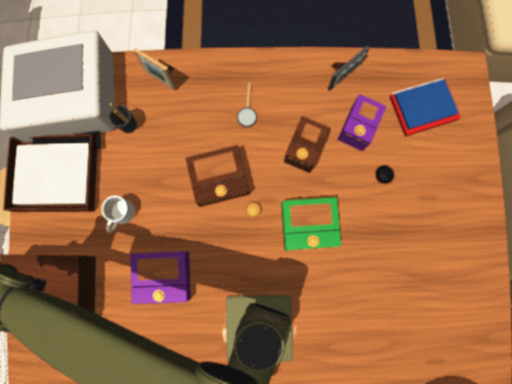

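View pics/scene0.png

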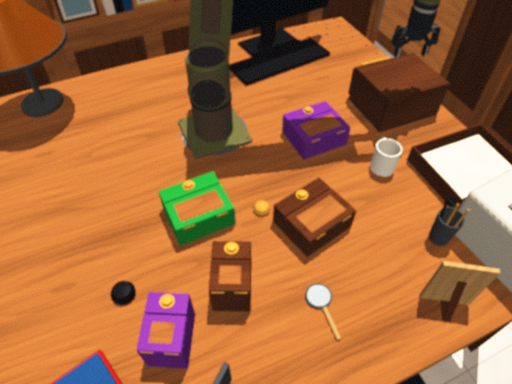

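The top view shows brown, green and purple boxes.
- **Wide boxes:** dark wood at (219,177) with its button at (221,191), green at (311,223), and purple at (160,277).
- **Narrow boxes:** dark wood at (307,144) and purple at (361,122).
- **Choice:** the dark wood wide box at (219,177) fits the description. The loose yellow knob at (253,210) isn't a button on any box.

Next I'll measure it and confirm with a crop.

```bash
python3 - <<'E'
from h import *
t=np.load("top.npz"); im,w=t['im'],t['w']
hsv=cv2.cvtColor(im,cv2.COLOR_RGB2HSV)
# wide box: points at top height in window
win=np.zeros((384,512),bool); win[135:215,175:262]=1
m=win&(w[...,2]>65)&(w[...,2]<95)
n,l,st,_=cv2.connectedComponentsWithStats(m.astype(np.uint8)); k=1+st[1:,4].argmax()
p=w[l==k]; 
rect=cv2.minAreaRect(p[:,:2].astype(np.float32)); print("wide",rect,np.median(p[:,2]),cv2.boxPoints(rect))
print("desk",np.median(w[300:340,400:480,2]))
for nm,(u,v) in dict(wide=(221,191),tall=(302,154)).items():
    b=np.zeros((384,512),bool); b[v-10:v+10,u-10:u+10]=1
    g=b&(hsv[...,1]>120)&(hsv[...,2]>150)&(hsv[...,0]<28)&(w[...,2]>65)
    q=w[g]; print(nm,g.sum(),q.mean(0),np.argwhere(g).mean(0)[::-1])
b=np.zeros((384,512),bool); b[105:180,275:340]=1
p=w[b&(w[...,2]>100)&(w[...,2]<130)]; print("tall",len(p),cv2.minAreaRect(p[:,:2].astype(np.float32)))
cv2.imwrite("pics/crop.png",cv2.resize(im[100:230,170:350,::-1],None,fx=4,fy=4,interpolation=cv2.INTER_CUBIC))
c=arm.get_calibration("wrist"); print(c)
E
```

```text
wide ((480.8666687011719, 120.88871002197266), (155.0637664794922, 170.83192443847656), 13.672981262207031) 78.96008183545996 [[385.34137  185.55705 ]
 [425.7226    19.566395]
 [576.39197   56.220367]
 [536.01074  222.21103 ]]
desk 1.8669080296773473
wide 119 [426.23301689 109.30239937  83.68641762] [220.34453782 190.36134454]
tall 126 [ 532.10475566 -140.44897197  118.73877049] [301.85714286 153.0952381 ]
tall 1310 ((574.524658203125, -158.22279357910156), (96.27053833007812, 136.703125), 65.73133850097656)
{'fovy': 71.04818098645403, 'cx': 252.3061276271827, 'cy': 188.1012864962331, 'k1': -0.04918816509624355, 'mount': array([[-2.42031401e-04,  9.44833107e-01,  3.27552043e-01,
         8.42127623e+01],
       [ 9.99999875e-01,  3.72091985e-04, -3.34400159e-04,
        -1.66001027e+00],
       [-4.37831831e-04,  3.27551921e-01, -9.44833079e-01,
        -1.26993786e+02],
       [ 0.00000000e+00,  0.00000000e+00,  0.00000000e+00,
         1.00000000e+00]])}
```

View pics/crop.png

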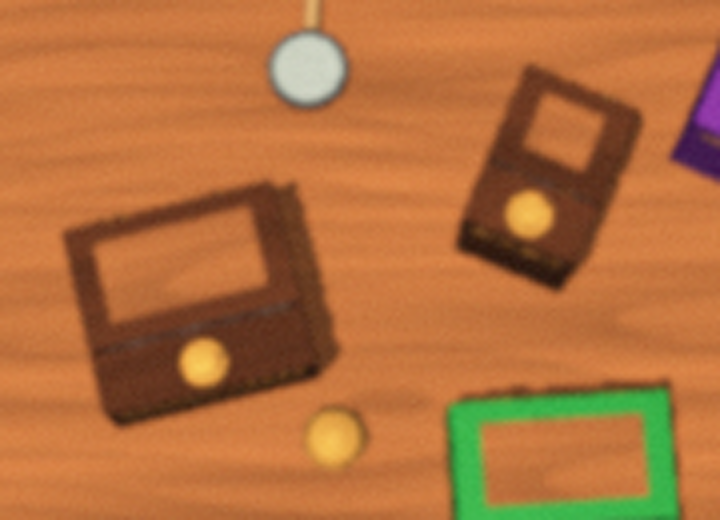

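The crop shows the dark wide box with its brass button at crop (203,362), and the narrow dark box at right is the one to leave alone. The size (155x171 mm, top at 79 mm) matches. The box is yawed about 0.239 rad and the button is near (427,108). I'll move above it with the fingers shut.

Emit:
servo_tool:
  rows:
    - {"fingers": 0, "dx": 27, "dy": -54, "dz": 0, "roll": 0.1}
    - {"fingers": 0, "dx": 54, "dy": -108, "dz": 0, "roll": 0.2}
    - {"fingers": 0, "dx": 81, "dy": -162, "dz": 0, "roll": 0.3}
    - {"fingers": 0, "dx": 108, "dy": -216, "dz": 0, "roll": 0.4}
    - {"fingers": 0, "dx": 135, "dy": -270, "dz": 0, "roll": 0.497}
    - {"fingers": 0, "dx": 162, "dy": -324, "dz": 0, "roll": 0.497}
    - {"fingers": 0, "dx": 189, "dy": -378, "dz": 0, "roll": 0.497}
    - {"fingers": 0, "dx": 216, "dy": -432, "dz": -10, "roll": 0.497}
    - {"fingers": 0, "dx": 243, "dy": -486, "dz": -30, "roll": 0.497}
    - {"fingers": 0, "dx": 262, "dy": -520, "dz": -50, "roll": 0.497}

```text
time: 1.35
eef_pos: [428.3, 106.2, 194.8]
orientation: [-0.118, 0.993, -0.0, 0.0]
ft_force: [-0.3, 0.8, -0.7]
opening: -0.2
grasp_force: 0.0
```

Emit:
servo_tool:
  rows:
    - {"dz": -10}
    - {"dz": -20}
    - {"dz": -30}
    - {"dz": -40}
    - {"dz": -45}
    - {"dz": -50}
    - {"dz": -50}
    - {"dz": -50}
    - {"dz": -50}
    - {"dz": -50}

```text
$.rows[0]: bad value
```

```bash
cat >> h.py <<'E'
from scipy.spatial.transform import Rotation as R
def wrist():
    s=arm.state(); im,d=arm.camera("wrist"); c=arm.get_calibration("wrist")
    T=np.eye(4); T[:3,:3]=R.from_quat(s['orientation']).as_matrix(); T[:3,3]=s['eef_pos']
    c['extrinsics']=np.linalg.inv(T@np.array(c['mount']))
    v,u=np.mgrid[0:384,0:512].astype(float)
    return s,im,d,world(c,d.astype(float),u,v)
E
python3 - <<'E'
from h import *
s,im,d,w=wrist()
print(s['time'],s['eef_pos'],s['orientation'],s['ft_force'],s['opening'])
hsv=cv2.cvtColor(im,cv2.COLOR_RGB2HSV)
g=(w[...,2]>83)&(w[...,2]<92)&(np.hypot(w[...,0]-427,w[...,1]-108)<30)
q=w[g]; print(g.sum(),q.mean(0),q.min(0),q.max(0),np.argwhere(g).mean(0))
cv2.imwrite("pics/w1.png",im[...,::-1])
E
```

```text
1.35 [428.30793543 106.20382294 194.79418181] [-1.18272938e-01  9.92981048e-01 -7.41854474e-05  3.79644121e-04] [-0.25013509  0.75869372 -0.73064458] -0.16479416493533047
480 [426.93786788 110.71754967  86.42644981] [415.96518258  99.44266005  83.10763425] [439.11711749 122.42872862  88.66195367] [191.13958333 259.03958333]
```

View pics/w1.png

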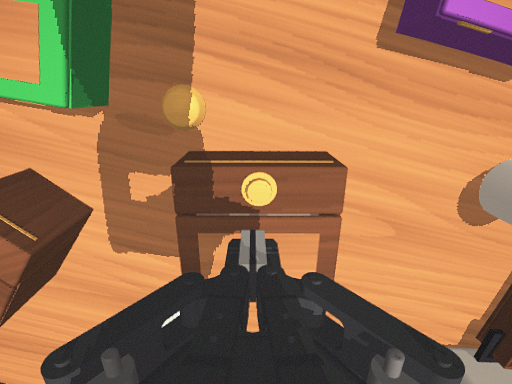

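The wrist view shows the button centred at (259,189), directly beyond the shut fingertips, and the tool lined up with the box. It measures about (427.5,110), so I'll shift +3 mm in y and come down.

Emit:
servo_tool:
  rows:
    - {"fingers": 0, "dx": 0, "dy": 3, "dz": -30, "roll": 0}
    - {"fingers": 0, "dx": 0, "dy": 3, "dz": -60, "roll": 0}
    - {"fingers": 0, "dx": 0, "dy": 3, "dz": -80, "roll": 0}
    - {"fingers": 0, "dx": 0, "dy": 3, "dz": -86, "roll": 0}
    - {"fingers": 0, "dx": 0, "dy": 3, "dz": -89, "roll": 0}
    - {"fingers": 0, "dx": 0, "dy": 3, "dz": -91, "roll": 0}
    - {"fingers": 0, "dx": 0, "dy": 3, "dz": -93, "roll": 0}
    - {"fingers": 0, "dx": 0, "dy": 3, "dz": -95, "roll": 0}
    - {"fingers": 0, "dx": 0, "dy": 3, "dz": -96, "roll": 0}
    - {"fingers": 0, "dx": 0, "dy": 3, "dz": -96, "roll": 0}

```text
time: 2.65
eef_pos: [428.2, 111.6, 99.9]
orientation: [-0.119, 0.993, 0.0, 0.001]
ft_force: [-0.7, 0.4, 3.9]
opening: 0.3
grasp_force: 1.7
```

Emit:
servo_tool:
  rows:
    - {"fingers": 0, "dx": 0, "dy": 0, "dz": -0.5, "roll": 0}
    - {"fingers": 0, "dx": 0, "dy": 0, "dz": -1, "roll": 0}
    - {"fingers": 0, "dx": 0, "dy": 0, "dz": -1.5, "roll": 0}
    - {"fingers": 0, "dx": 0, "dy": 0, "dz": -2, "roll": 0}
    - {"fingers": 0, "dx": 0, "dy": 0, "dz": -2.5, "roll": 0}
    - {"fingers": 0, "dx": 0, "dy": 0, "dz": -2.5, "roll": 0}
    - {"fingers": 0, "dx": 0, "dy": 0, "dz": -2.5, "roll": 0}
    - {"fingers": 0, "dx": 0, "dy": 0, "dz": -2.5, "roll": 0}
    - {"fingers": 0, "dx": 0, "dy": 0, "dz": -2.5, "roll": 0}
    - {"fingers": 0, "dx": 0, "dy": 0, "dz": -2.5, "roll": 0}

```text
time: 3.9
eef_pos: [427.7, 111.5, 96.8]
orientation: [-0.119, 0.993, -0.0, 0.0]
ft_force: [1.6, -0.1, 2.5]
opening: 0.2
grasp_force: 1.2
```

```bash
cat > lid.py <<'E'
from h import *
c,s_=np.cos(.239),np.sin(.239)
def lid():
    im,d,w=cloud("scene")
    # box frame from button (427.3,110) = box x -54
    bx=(w[...,0]-427.3)*c+(w[...,1]-110)*s_-54; by=-(w[...,0]-427.3)*s_+(w[...,1]-110)*c
    m=(abs(by)<80)&(bx>0)&(bx<110)&(w[...,2]>60)&(w[...,2]<185)
    z=w[...,2][m]; x=bx[m]; 
    for a in range(60,180,10):
        k=(z>a)&(z<=a+10)
        if k.sum()>5: print(a,k.sum(),np.percentile(x[k],[5,50,95]).round())
    return im
E
python3 - <<'E'
from lid import *
s=arm.state();print(s['ft_force'],s['eef_pos'])
cv2.imwrite("pics/s2.png",lid()[...,::-1])
E
```

```text
[ 1.6457977  -0.140477    2.48845231] [427.74254247 111.47125075  96.81436915]
60 88 [49. 76. 77.]
70 160 [23. 75. 78.]
80 1337 [ 5. 38. 72.]
90 35 [ 1.  8. 22.]
```

View pics/s2.png

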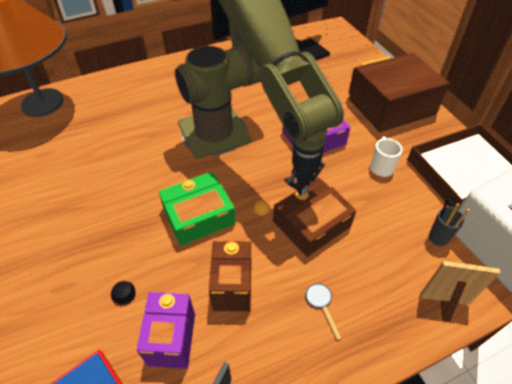

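The scene view shows the fingers on the button at (303,193) and the lid still shut. I'll press slightly further.

Emit:
servo_tool:
  rows:
    - {"fingers": 0, "dx": 0, "dy": 0, "dz": -0.5, "roll": 0}
    - {"fingers": 0, "dx": 0, "dy": 0, "dz": -1, "roll": 0}
    - {"fingers": 0, "dx": 0, "dy": 0, "dz": -1.5, "roll": 0}
    - {"fingers": 0, "dx": 0, "dy": 0, "dz": -2, "roll": 0}
    - {"fingers": 0, "dx": 0, "dy": 0, "dz": -2, "roll": 0}
    - {"fingers": 0, "dx": 0, "dy": 0, "dz": -2, "roll": 0}
    - {"fingers": 0, "dx": 0, "dy": 0, "dz": -2, "roll": 0}
    - {"fingers": 0, "dx": 0, "dy": 0, "dz": -2, "roll": 0}
    - {"fingers": 0, "dx": 0, "dy": 0, "dz": -2, "roll": 0}
    - {"fingers": 0, "dx": 0, "dy": 0, "dz": -2, "roll": 0}

```text
time: 5.2
eef_pos: [427.8, 111.5, 95.0]
orientation: [-0.119, 0.993, -0.0, -0.0]
ft_force: [0.1, -0.3, 5.5]
opening: -0.1
grasp_force: 2.8
```

```bash
python3 - <<'E'
from lid import *
s=arm.state();print(s['ft_force'],s['eef_pos'])
lid()
E
```

```text
[ 0.07118203 -0.2917648   5.47491192] [427.76800115 111.46368102  95.00494594]
60 16 [14. 43. 77.]
70 75 [ 7. 81. 83.]
80 141 [78. 81. 83.]
90 135 [75. 78. 80.]
100 147 [72. 75. 77.]
110 143 [70. 72. 74.]
120 153 [66. 69. 71.]
130 150 [63. 65. 68.]
140 154 [60. 62. 65.]
150 205 [35. 59. 62.]
160 237 [35. 55. 58.]
170 46 [50. 53. 55.]
```

The lid is up at about 1.25 rad. I'll raise the fingers, come up close to its inside, then ease it back.

Emit:
servo_tool:
  rows:
    - {"fingers": 0, "dx": 0, "dy": 0, "dz": 15, "roll": 0}
    - {"fingers": 0, "dx": 0, "dy": 0, "dz": 40, "roll": 0}
    - {"fingers": 0, "dx": 0, "dy": 0, "dz": 67, "roll": 0}
    - {"fingers": 0, "dx": 20, "dy": 5, "dz": 67, "roll": 0}
    - {"fingers": 0, "dx": 40, "dy": 10, "dz": 67, "roll": 0}
    - {"fingers": 0, "dx": 55, "dy": 13, "dz": 67, "roll": 0}
    - {"fingers": 0, "dx": 65, "dy": 16, "dz": 67, "roll": 0}
    - {"fingers": 0, "dx": 73, "dy": 18, "dz": 67, "roll": 0}
    - {"fingers": 0, "dx": 78, "dy": 19, "dz": 67, "roll": 0}
    - {"fingers": 0, "dx": 78, "dy": 19, "dz": 67, "roll": 0}

```text
time: 6.5
eef_pos: [505.8, 130.5, 161.7]
orientation: [-0.119, 0.993, -0.0, -0.0]
ft_force: [-0.7, 0.3, -0.0]
opening: 0.1
grasp_force: 0.0
```

Emit:
servo_tool:
  rows:
    - {"fingers": 0, "dx": 2.5, "dy": 0.6, "dz": 0, "roll": 0}
    - {"fingers": 0, "dx": 5, "dy": 1.2, "dz": 0, "roll": 0}
    - {"fingers": 0, "dx": 7.5, "dy": 1.8, "dz": 0, "roll": 0}
    - {"fingers": 0, "dx": 10, "dy": 2.4, "dz": 0, "roll": 0}
    - {"fingers": 0, "dx": 12.5, "dy": 3, "dz": 0, "roll": 0}
    - {"fingers": 0, "dx": 15, "dy": 3.6, "dz": 0, "roll": 0}
    - {"fingers": 0, "dx": 17.5, "dy": 4.2, "dz": 0, "roll": 0}
    - {"fingers": 0, "dx": 20, "dy": 4.8, "dz": 0, "roll": 0}
    - {"fingers": 0, "dx": 22, "dy": 5.3, "dz": 0, "roll": 0}
    - {"fingers": 0, "dx": 24, "dy": 5.8, "dz": 0, "roll": 0}

```text
time: 7.75
eef_pos: [529.9, 136.3, 161.8]
orientation: [-0.119, 0.993, -0.0, 0.0]
ft_force: [0.4, -0.2, 1.0]
opening: 0.1
grasp_force: 0.0
```

```bash
python3 - <<'E'
from lid import *
s=arm.state();print(s['ft_force'],s['eef_pos'])
lid()
E
```

```text
[ 0.3773259  -0.22677629  0.96615476] [529.89924132 136.33135526 161.83312559]
60 9 [ 3. 50. 74.]
70 66 [ 9. 61. 85.]
80 64 [84. 85. 86.]
90 63 [85. 86. 87.]
100 75 [85. 87. 88.]
110 72 [86. 87. 88.]
120 77 [87. 88. 89.]
130 69 [87. 89. 90.]
140 79 [88. 89. 90.]
150 97 [58. 90. 91.]
160 157 [57. 89. 91.]
170 183 [58. 87. 90.]
```

The lid is just past upright, at about 1.65 rad. I'll keep easing it toward the stop.

Emit:
servo_tool:
  rows:
    - {"fingers": 0, "dx": 1, "dy": 0.25, "dz": 0, "roll": 0}
    - {"fingers": 0, "dx": 2, "dy": 0.5, "dz": 0, "roll": 0}
    - {"fingers": 0, "dx": 3, "dy": 0.75, "dz": 0, "roll": 0}
    - {"fingers": 0, "dx": 4, "dy": 1, "dz": 0, "roll": 0}
    - {"fingers": 0, "dx": 5, "dy": 1.2, "dz": 0, "roll": 0}
    - {"fingers": 0, "dx": 6, "dy": 1.5, "dz": 0, "roll": 0}
    - {"fingers": 0, "dx": 7, "dy": 1.7, "dz": 0, "roll": 0}
    - {"fingers": 0, "dx": 8, "dy": 2, "dz": 0, "roll": 0}
    - {"fingers": 0, "dx": 8, "dy": 2, "dz": 0, "roll": 0}
    - {"fingers": 0, "dx": 8, "dy": 2, "dz": 0, "roll": 0}

```text
time: 9.05
eef_pos: [537.7, 138.3, 161.8]
orientation: [-0.119, 0.993, -0.0, -0.0]
ft_force: [-0.2, -0.7, -0.8]
opening: 0.1
grasp_force: 0.0
```

```bash
python3 - <<'E'
from lid import *
s=arm.state();print(s['ft_force'],s['eef_pos'])
im=lid()
cv2.imwrite("pics/s3.png",cv2.resize(im[130:270,220:400,::-1],None,fx=4,fy=4))
E
```

```text
[-0.16411782 -0.66261906 -0.84957441] [537.71345727 138.29409585 161.80117682]
60 16 [ 6. 44. 75.]
70 59 [ 8. 70. 86.]
80 37 [85. 86. 88.]
90 42 [87. 89. 90.]
100 54 [63. 90. 92.]
110 54 [65. 92. 94.]
120 52 [93. 94. 96.]
130 49 [95. 96. 98.]
140 52 [96. 98. 99.]
150 73 [ 68.  99. 101.]
160 217 [ 66.  98. 102.]
170 106 [ 65.  96. 101.]
```

View pics/s3.png

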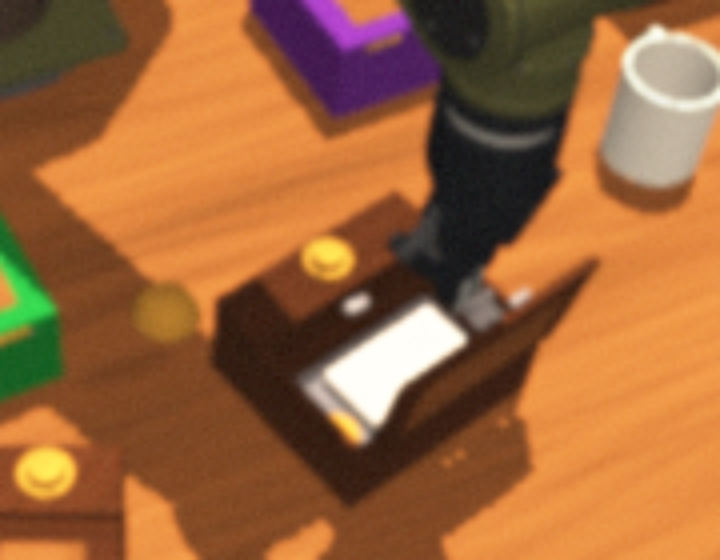

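The crop shows the lid leaning back at about 1.75 rad with the fingertip at (480,300) beside its inside. I'll make one gentle touch to make sure of contact, then check the force.

Emit:
servo_tool:
  rows:
    - {"fingers": 0, "dx": 0.5, "dy": 0.1, "dz": 0, "roll": 0}
    - {"fingers": 0, "dx": 1, "dy": 0.2, "dz": 0, "roll": 0}
    - {"fingers": 0, "dx": 1.5, "dy": 0.4, "dz": 0, "roll": 0}
    - {"fingers": 0, "dx": 2, "dy": 0.5, "dz": 0, "roll": 0}
    - {"fingers": 0, "dx": 2.5, "dy": 0.6, "dz": 0, "roll": 0}
    - {"fingers": 0, "dx": 3, "dy": 0.7, "dz": 0, "roll": 0}
    - {"fingers": 0, "dx": 3, "dy": 0.7, "dz": 0, "roll": 0}
    - {"fingers": 0, "dx": 3, "dy": 0.7, "dz": 0, "roll": 0}
    - {"fingers": 0, "dx": 3, "dy": 0.7, "dz": 0, "roll": 0}
    - {"fingers": 0, "dx": 3, "dy": 0.7, "dz": 0, "roll": 0}

```text
time: 10.35
eef_pos: [540.2, 138.9, 161.7]
orientation: [-0.119, 0.993, -0.0, -0.001]
ft_force: [-4.9, -1.0, 2.6]
opening: 0.8
grasp_force: 2.7
```

The tool reads about 5 N in -x, so the lid is against its stop and touched. Now I'll back away gently.

Emit:
servo_tool:
  rows:
    - {"fingers": 0, "dx": -1, "dy": -0.2, "dz": 0, "roll": 0}
    - {"fingers": 0, "dx": -2, "dy": -0.5, "dz": 0, "roll": 0}
    - {"fingers": 0, "dx": -4, "dy": -1, "dz": 0, "roll": 0}
    - {"fingers": 0, "dx": -8, "dy": -2, "dz": 0, "roll": 0}
    - {"fingers": 0, "dx": -15, "dy": -4, "dz": 0, "roll": 0}
    - {"fingers": 0, "dx": -30, "dy": -7, "dz": 0, "roll": 0}
    - {"fingers": 0, "dx": -45, "dy": -11, "dz": 10, "roll": 0}
    - {"fingers": 0, "dx": -55, "dy": -13, "dz": 30, "roll": 0}
    - {"fingers": 0, "dx": -55, "dy": -13, "dz": 60, "roll": 0}
    - {"fingers": 0, "dx": -55, "dy": -13, "dz": 80, "roll": 0}

```text
time: 11.6
eef_pos: [485.3, 125.9, 243.4]
orientation: [-0.119, 0.993, 0.0, 0.001]
ft_force: [0.5, 0.7, 0.1]
opening: 0.0
grasp_force: 0.0
```

Emit:
servo_tool:
  rows:
    - {"fingers": 0, "dx": 0, "dy": 0, "dz": 10, "roll": 0}
    - {"fingers": 0, "dx": 0, "dy": 0, "dz": 10, "roll": 0}
    - {"fingers": 0, "dx": 0, "dy": 0, "dz": 10, "roll": 0}
    - {"fingers": 0, "dx": 0, "dy": 0, "dz": 10, "roll": 0}
    - {"fingers": 0, "dx": 0, "dy": 0, "dz": 10, "roll": 0}
    - {"fingers": 0, "dx": 0, "dy": 0, "dz": 10, "roll": 0}
    - {"fingers": 0, "dx": 0, "dy": 0, "dz": 10, "roll": 0}
    - {"fingers": 0, "dx": 0, "dy": 0, "dz": 10, "roll": 0}
    - {"fingers": 0, "dx": 0, "dy": 0, "dz": 10, "roll": 0}
    - {"fingers": 0, "dx": 0, "dy": 0, "dz": 10, "roll": 0}

```text
time: 12.85
eef_pos: [485.7, 126.0, 251.9]
orientation: [-0.119, 0.993, 0.0, 0.0]
ft_force: [0.8, 0.5, 0.9]
opening: 0.3
grasp_force: 0.0
```

```bash
python3 - <<'E'
from lid import *
s=arm.state();print(s['ft_force'],s['eef_pos'])
im=lid()
E
```

```text
[0.79856503 0.45890833 0.85060569] [485.73663782 126.00001473 251.86468499]
60 13 [14. 49. 74.]
70 57 [ 7. 58. 86.]
80 35 [85. 86. 88.]
90 41 [87. 89. 90.]
100 56 [63. 90. 92.]
110 52 [78. 93. 94.]
120 50 [93. 95. 95.]
130 51 [95. 96. 97.]
140 50 [97. 98. 99.]
150 65 [ 98.  99. 100.]
160 186 [ 79.  99. 102.]
170 96 [ 76.  97. 101.]
```

The lid stays on its stop and the arm is clear, so I'll hand the job in.

```bash
python3 -c "
from rig import arm
print(arm.close_job())"
```

```text
the job is handed in; nothing more can be done
None
```

I opened the wide dark box and handed the job in at about 13 s: its lid measured about 1.75 rad, leaning on its stop, with the arm clear and the tall box never approached; the hand-in returned no verdict.

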